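# Pump down the jig, then hold a tray runner against its sprung stop

### The arm

A 6-joint arm with a two-finger parallel gripper is mounted at the origin on a cart in front of the work surface, level with it; the furniture and walls round the work are solid. World frame = base frame: x ahead of the robot, y to its left, z up, the work surface at z = 0. Lengths are in m, angles in rad, forces in N, time in s.
With the tool pointing down it reaches from about 0.35 to 0.975 m from the base axis. Payload 4.9 kg.
Tool frame: the origin (TCP) lies at the very end of the fingers, on their centre line; the grasp point (between the pads) lies 19 mm behind it; z points along the fingers, y is the line along which they close (so a half turn about z gives the same grasp; the last joint's range is limited). The gripper opens to 85 mm and grips with 20 to 120 N. Pads are 22 mm wide; open, the fingers measure 114 mm over their backs; the gripper's body (76 mm by 85 mm) begins 54 mm behind the grasp point. The pads swing forward as they close: fully open they stand 13 mm farther back than shut.
Start: joints at [1.027, 0.053, 1.613, -0, 1.476, -0.119], TCP at [0.258, 0.569, 0.231] pointing down, gripper open.
Joint ranges: [-3.01, 3.01], [-1.01, 2.22], [0.06, 2.58], [-1.02, 4.17], [0.09, 2.62], [-3.14, 3.14]. Speed limits (rad/s): [2.57, 2.57, 3.14, 3.14, 3.14, 3.14].

### API

Orientations are given as a 3x3 rotation matrix whose columns are the frame's x, y, z axes.
In Python, from workcell import sensors, camera, camera_model, workorder gives the robot as it stands. The module is installed in compiled form; this text tells all that it offers.
- The arm moves only by the shell command python3 -m creep 'ROWS' [FORCE]. ROWS is a JSON object whose one key "rows" holds a list of rows, each a list of 5 numbers: the shift along the tool's x, y, z in units of 50 mm (1.0 is 50 mm), then the turn about the tool's z in units of 6 degrees (1.0 is 6 degrees), then the closure, from 0 (fully open) to 1 (shut). In form: {"rows": [[dx, dy, dz, twist, hand], ...]}. A call has 1 to 20 rows; each row shifts and turns the commanded pose from where the row before left it, along the tool's axes as they then stand; what a row does not reach is not made up. A row lasts 1/10 s, in which the tool goes at most 50 mm and 8.59 degrees, less where a joint would pass 70% of its speed; a pose out of reach is approached as far as the arm can. A call is refused whole if a number of a shift passes 1 or a number of a turn 1, either way. A call with a gripper value outside its range is refused whole. The fingers move at their own pace and stop on an object; FORCE is the grip in N (left out, the last holds). Time passes only in rows, so rows that do not move let the fingers close. It gives the time, the measured TCP pose, the force, the opening and the grip force at its end, in the units of the state.
- sensors.state(): the state, without advancing time (a new reading comes with each control period).
- camera(name): name is "scene" or "top" or "wrist"; returns the picture (400x640x3 uint8, red, green, blue); there is no depth.
- camera_model(name): a dict with "camera_matrix" (3x3 intrinsics, pixels), "dist" ([k1, k2, p1, p2, k3] as OpenCV has them; the pictures are not rectified), "extrinsics" (4x4, takes a point from world to camera coordinates); the wrist camera has in their place "T_tool_cam" (4x4, takes a point from camera to tool coordinates, whose origin is the TCP and whose axes are the flange's). Camera axes: x right, y down, z forward; pixel columns grow to the right and rows downward; lengths in m; the calibration is good to about 2 mm. A picture is of the moment at which its call begins: read the wrist's pose just before it. camera_model takes no time and is no camera call.
- workorder.sign_off(): hands the job in; it is judged then, once.
The state is a dict: "clock": time; "joint_pos": joint angles; "qvel": joint speeds; "joint_torque": joint torques, N m; "tool_pos": TCP position; "orientation": TCP orientation; "ft_force": force on the tool from outside, world axes, zero at the start; "ft_torque": the same for the moment, N m; "finger_gap": finger opening in m; "grasp_force": force on a finger pad.
Only numpy, scipy, OpenCV 4.12 (cv2) and the standard library are available. Lean on these libraries where they do the work, as an engineer would, in place of code of your own. Each camera call takes 0.05 s, during which the arm holds its last target. There are 200 camera calls.

### The job

Fix the jig to the counter by giving its pump lever three full strokes, pressing it right down and letting it come right back up each time. Then lay the dark wooden tray runner flat and straight along the middle of the jig's bed, square end towards the stop, and press it squarely against the sprung stop so that the pointer stands midway between the two ridges (about 12 N; never more than 20 N), so that I can put the screws in. Finish while still holding it there with that steady push, do not let go, and leave the bell, the card stand and the chocolate cup behind the jig where they are.

Things in the scene. Friction and masses are not known exactly. Their poses are not given: they have to be found in the camera images.
- jig: fixed assembly jig: aluminium base 80 x 236 mm (x, y), y = -125 to +111 mm, top at z = 10 mm. Origin at counter height, on the middle line, straight below the front face of the unpressed stop. +y is the direction in which the runner is pressed against the stop. Along +y follow: bed, sprung stop, grey block (64 mm wide, y = 36 to 74, top z = 46 mm), pump with lever pointing to +y and up
- stop (a joint): travel of the sprung stop along the jig's +y in m, 0 at rest, at most 0.024. 1000 N/m, no preload: 0.012 means 12 N. Upright aluminium plate 60 mm wide, 10 mm thick, z = 18 to 56 mm. The pointer on it (tip at jig y = 44 mm + travel) moves between two small ridges on the grey block at y = 52 mm (8 N) and y = 60 mm (16 N)
- stop_face (a point): point on the front face of the stop (moves with it), on the middle line, 31 mm above the counter; axes as the jig's. The jig's +y points to the robot's right, within about 0.25 rad
- pump_lever (a joint): angle of the pump lever in rad: 0 up (rest, lever 0.40 rad above level), 0.55 right down (0.15 rad below level). A full stroke goes beyond 0.48 and back below 0.06. It springs back by itself; the push on the pad grows from about 3.5 N to 9 N
- lever_pad (a point): centre of the upper face of the black square pad (34 x 34 x 9 mm) at the lever's end; about 88 mm above the counter at rest and about 41 mm when right down; moves with the lever
- lever_pivot (a point): hinge axis of the lever, level, along the jig's x, 48 mm above the counter; the middle of the pad is 88 mm from it
- runner: loose dark wooden tray runner, 100 mm long (its y), 30 mm wide (its x), 28 mm high, about 0.06 to 0.13 kg, lying on the counter. Origin at the middle of its underside; its +y end is square, its -y end half-round; two screw holes on top near the square end. Grip it across the 30 mm
- runner_end (a point): centre of the runner's square end face, 50 mm from its origin along +y, 14 mm above its underside; axes as the runner's
- bell: counter bell, 80 mm across, 60 mm high; origin at the middle of its underside; leave alone
- card_stand: oak block with a card, 24 x 85 x 57 mm; origin at the middle of its underside; leave alone
- cup_a: fluted chocolate cup, 37 mm across, 28 mm high, standing alone beyond the jig; origin at the middle of its underside; leave alone
- bed (a point): centre of the flat top of the grey bed on which the runner shall lie: 34 mm wide (x), 110 mm long (y), 16 mm above the counter, 62 mm before the jig's origin along its y; axes as the jig's. Fixed beyond the jig: a tray of chocolate cups on a box, 170 mm high, nearest corner at x = 0.535, y = 0.21 (carry things over it or round it in front), and a tall glass case from x = 0.62 on at y below -0.25
There are look-alikes about, which are no part of the job. Of the things that look like the runner, the largest one is meant.

How it is judged:
By the outcome, as a careful person would: the job done as asked, in the order asked, and still so for the second after the job is handed in, while the arm keeps its last pose, push and grip.
It also fails if it takes over 64 s, if anything falls off the work surface, if the arm or the gripper's body presses on something with over 40 N, if the wrist force passes 120 N, or if a joint passes its speed limit or range.

## Working session

There is one attempt and no reset: what is moved stays moved. The work goes in short steps, Python scripts to look and compute and a shell command to move; the robot and the scene stay as the last step left them, time stands still between calls to the robot, and variables do not carry over. Pictures are saved under pics/ and viewed, at most 10 in all, crops included, and the job is handed in when it is done.

```bash
mkdir -p pics; cat > h.py <<'E'
import numpy as np, cv2
from workcell import sensors, camera, camera_model, workorder
def ext(name,st=None):
    m=camera_model(name)
    K=np.array(m["camera_matrix"]);d=np.array(m["dist"])
    if name=="wrist":
        T=np.eye(4);T[:3,:3]=np.array(st["orientation"]);T[:3,3]=st["tool_pos"]
        E=np.linalg.inv(T@np.array(m["T_tool_cam"]))
    else: E=np.array(m["extrinsics"])
    return K,d,E
def ray(M,uv):
    K,d,E=M
    p=cv2.undistortPoints(np.array(uv,float).reshape(-1,1,2),K,d).reshape(-1,2)
    R=E[:3,:3];o=-R.T@E[:3,3]
    return o,np.c_[p,np.ones(len(p))]@R
def plane(M,uv,z):
    o,r=ray(M,uv);return o+r*((z-o[2])/r[:,2])[:,None]
def proj(M,P):
    K,d,E=M
    return cv2.projectPoints(np.array(P,float).reshape(-1,1,3),cv2.Rodrigues(E[:3,:3])[0],E[:3,3],K,d)[0].reshape(-1,2)
E
python3 - <<'E'
from h import *
st=sensors.state();print(st)
for n in ("scene","top"):
    im=camera(n);cv2.imwrite(f"pics/{n}0.png",im[:,:,::-1]);M=ext(n);print(n,-M[2][:3,:3].T@M[2][:3,3],M[0][0,0])
print(camera_model("wrist"))
E
```

```text
{'clock': 0.0, 'joint_pos': array([ 1.02700604e+00,  5.33781935e-02,  1.61431269e+00,  3.50916102e-05,
        1.47599878e+00, -1.19008596e-01]), 'qvel': array([-0.00065464,  0.00050557, -0.00181345, -0.00039685,  0.00013498,
        0.00030646]), 'joint_torque': array([-7.11772336e-04, -3.93674898e+01, -3.70174992e+01, -2.16564149e-04,
        7.06241568e-03,  1.18160193e-05]), 'tool_pos': array([0.25724358, 0.5689147 , 0.23003863]), 'orientation': array([[-9.11127184e-01,  4.12123781e-01, -1.11485294e-03],
       [ 4.12125191e-01,  9.11125497e-01, -1.77645023e-03],
       [ 2.83653550e-04, -2.07803107e-03, -9.99997801e-01]]), 'ft_force': array([-0.15654438, -0.73511891, -0.00855741]), 'ft_torque': array([-2.27092187e-03, -4.48366762e-03, -1.23029745e-05]), 'grasp_force': 0.0, 'finger_gap': 0.08517281335484131}
scene [0.01332278 1.11739564 1.01830857] 503.28887755960994
top [0.26064661 0.00210194 1.41573485] 473.17009376518416
{'camera_matrix': array([[302.9346278 ,   0.        , 321.22829588],
       [  0.        , 302.9346278 , 198.84056138],
       [  0.        ,   0.        ,   1.        ]]), 'dist': array([-0.05427403,  0.        ,  0.        ,  0.        ,  0.        ]), 'T_tool_cam': array([[ 4.28247464e-04, -9.56508603e-01, -2.91703804e-01,
         7.48804548e-02],
       [ 9.99999343e-01,  9.95895829e-05,  1.14153085e-03,
         1.02173927e-03],
       [-1.06283342e-03, -2.91704101e-01,  9.56508018e-01,
        -1.42318728e-01],
       [ 0.00000000e+00,  0.00000000e+00,  0.00000000e+00,
         1.00000000e+00]])}
```

View pics/top0.png

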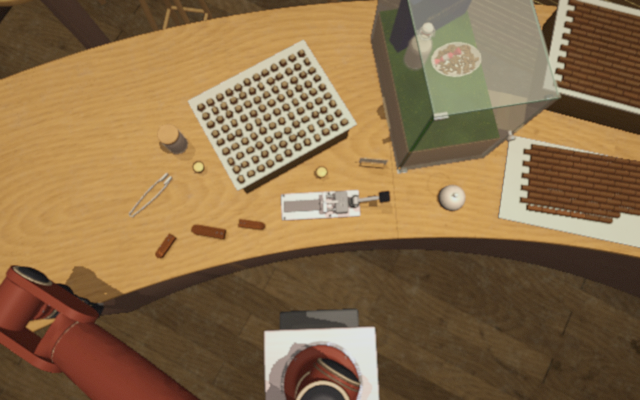

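View pics/scene0.png

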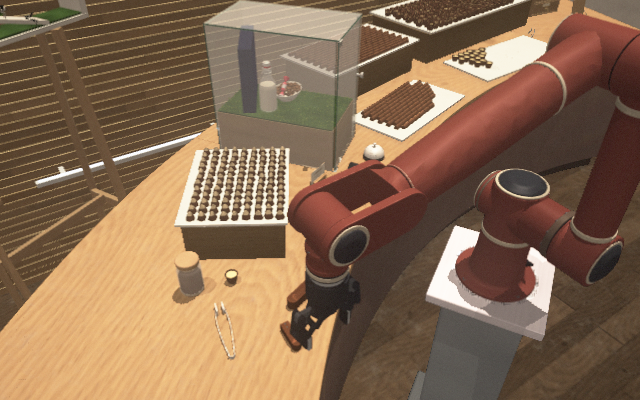

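The top view shows the jig at about (320,205) with its pad at (384,197). The three brown runners are at (209,231), which is the largest, (251,224) and (165,245). The cup is at (321,172), the card stand at (373,162) and the bell at (452,197). Next I'll measure the jig, runner and pad in the top view.

```bash
python3 - <<'E'
from h import *
im=cv2.imread("pics/top0.png")[:,:,::-1].copy();M=ext("top")
hsv=cv2.cvtColor(im,cv2.COLOR_RGB2HSV)
def rep(mask,box,z,name,amin=20):
    m=np.zeros_like(mask);x0,y0,x1,y1=box;m[y0:y1,x0:x1]=mask[y0:y1,x0:x1]
    for c in cv2.findContours(m,cv2.RETR_EXTERNAL,cv2.CHAIN_APPROX_NONE)[0]:
        if cv2.contourArea(c)<amin: continue
        P=plane(M,c.reshape(-1,2),z)[:,:2].astype(np.float32)
        r=cv2.minAreaRect(P);print(name,cv2.contourArea(c),c.reshape(-1,2).mean(0).round(),"c",np.round(r[0],4),"sz",np.round(r[1],4),"ang",round(r[2],1))
V=hsv[...,2]
rep(((V<130)&(hsv[...,1]>120)).astype(np.uint8),(140,210,275,265),0.028,"runner")
rep((V<60).astype(np.uint8),(370,180,400,212),0.088,"pad")
rep(((hsv[...,1]<60)&(V>140)).astype(np.uint8),(270,180,365,225),0.010,"jig")
cv2.imwrite("pics/crop1.png",cv2.resize(im[150:260,150:410,::-1],None,fx=3,fy=3,interpolation=cv2.INTER_CUBIC))
E
```

```text
runner 156.5 [165. 247.] c [0.4007 0.4408] sz [0.0257 0.0741] ang 55.4
runner 264.0 [209. 232.] c [0.439  0.3151] sz [0.1003 0.0275] ang 78.4
runner 132.0 [251. 225.] c [0.4549 0.1872] sz [0.0734 0.0197] ang 81.1
pad 61.0 [384. 196.] c [ 0.5135 -0.1994] sz [0.0229 0.0267] ang 86.3
jig 1851.0 [326. 204.] c [ 0.5111 -0.0247] sz [0.0807 0.252 ] ang 1.1
```

View pics/crop1.png

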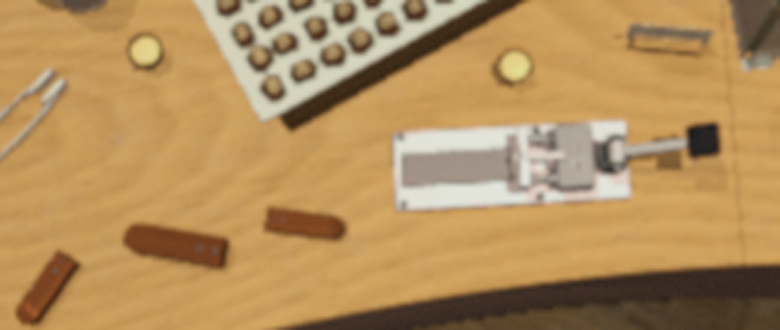

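The crop shows the largest runner at crop (176,245), its holes and square end facing right and down. The jig's bed is on the left and its pad is at (704,139), tilted about 3°. I'll turn the tool and move over the jig for a close look.

```bash
python3 -m creep '{"rows": [[0,0,0,1,0],[0,0,0,1,0],[0,0,0,1,0],[0,0,0,1,0],[0,0,0,1,0],[0,0,0,1,0],[0,0,0,1,0],[0,0,0,1,0],[0,0,0,1,0],[0,0,0,1,0],[0,0,0,0.45,0]]}'; python3 -m creep '{"rows": [[-0.8,0.28,0,0,0],[-0.8,0.28,0,0,0],[-0.8,0.28,0,0,0],[-0.8,0.28,0,0,0],[-0.8,0.28,0,0,0],[-0.8,0.28,0,0,0],[-0.8,0.28,0,0,0],[-0.8,0.28,0,0,0],[-0.8,0.28,0,0,0],[-0.8,0.28,0,0,0],[-0.8,0.28,0,0,0],[-0.8,0.28,0,0,0],[-0.8,0.28,0,0,0],[-0.8,0.28,0,0,0],[-0.8,0.28,0,0,0],[-0.8,0.28,0,0,0],[0,0,0,0,0],[0,0,0,0,0]]}'; python3 - <<'E'
from h import *
st=sensors.state();im=camera("wrist");cv2.imwrite("pics/w1.png",im[:,:,::-1]);np.save("w1.npy",np.r_[st["tool_pos"],np.array(st["orientation"]).ravel()])
E
```

```text
clock: 1.2
tool_pos: [0.2574, 0.5691, 0.2305]
orientation: [[-0.049, 0.999, -0.001], [0.999, 0.049, -0.001], [-0.001, -0.001, -1.0]]
ft_force: [0.0, -0.2, 0.5]
finger_gap: 0.0855
grasp_force: 0.0
clock: 3.0
tool_pos: [0.5141, -0.0587, 0.2306]
orientation: [[-0.05, 0.999, -0.002], [0.999, 0.05, 0.001], [0.001, -0.001, -1.0]]
ft_force: [0.1, 1.4, -0.1]
finger_gap: 0.0859
grasp_force: 0.0
```

View pics/w1.png

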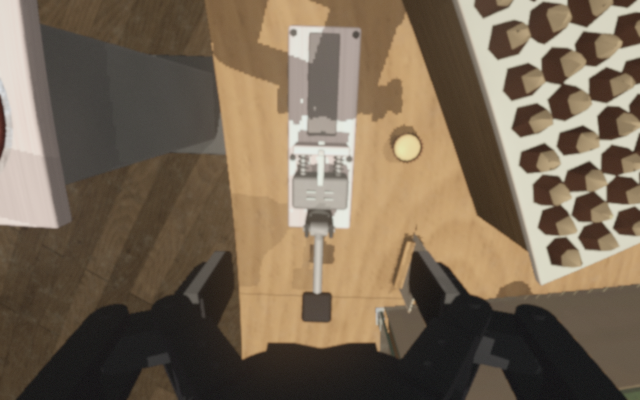

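The wrist view shows the jig base with corners at about (289,27), (361,27), (350,228) and (289,227). The bed spans (308–340, 32–134), the pad is at (316,307) and the cup is at (407,147), clear of the jig.

```bash
python3 - <<'E'
from h import *
a=np.load("w1.npy");st=dict(tool_pos=a[:3],orientation=a[3:].reshape(3,3))
M=ext("wrist",st);im=cv2.imread("pics/w1.png")[:,:,::-1];hsv=cv2.cvtColor(im.copy(),cv2.COLOR_RGB2HSV)
g=cv2.cvtColor(im.copy(),cv2.COLOR_RGB2GRAY)
m=np.zeros_like(g);m[285:330,295:340]=(g[285:330,295:340]<60)
c=max(cv2.findContours(m,cv2.RETR_EXTERNAL,cv2.CHAIN_APPROX_NONE)[0],key=cv2.contourArea).reshape(-1,2)
print("pad px",c.min(0),c.max(0));P=plane(M,c,0.086)[:,:2].astype(np.float32);print("pad",cv2.minAreaRect(P))
# base sides: saturation step columns per row
L=[];R=[]
S=hsv[...,1].astype(int)
for r in list(range(36,90))+list(range(115,150))+list(range(205,224)):
    w=np.where(S[r,280:370]<60)[0]+280
    if len(w)>25: L.append((w[0]-.5,r));R.append((w[-1]+.5,r))
lines=[]
for n,Q in(("L",L),("R",R)):
    X=plane(M,Q,0.010)[:,:2]
    for _ in range(3):
        k=np.polyfit(X[:,1],X[:,0],1);e=abs(np.polyval(k,X[:,1])-X[:,0]);X=X[e<max(.0015,np.median(e)*2)]
    print(n,k,len(X));lines.append(k)
k=(lines[0]+lines[1])/2;print("mid x=k0*y+k1",k)
for col in (297,353): 
    for lo,hi in((18,40),(215,240)):
        s=S[lo:hi,col-6 if False else col];print(col,lo,list(s))
# bed edges
bl=[];br=[]
for r in range(50,125):
    row=cv2.GaussianBlur(g,(3,3),0)[r].astype(int);d=np.diff(row)
    bl.append((300+np.argmin(d[300:318])+.5,r));br.append((330+np.argmax(d[330:350])+.5,r))
for Q in(bl,br):
    X=plane(M,Q,0.016)[:,:2];print("bed",np.polyfit(X[:,1],X[:,0],1), np.median(X,0))
print("corners z10",plane(M,[(289,27),(361,27),(350,228),(289,227)],.010)[:,:2].round(4).tolist())
print("bed ends",plane(M,[(324,32.5),(322,134)],.016)[:,:2].round(4).tolist())
E
```

```text
Traceback (most recent call last):
ValueError: max() iterable argument is empty
```

```bash
cat > m1.py <<'E'
from h import *
a=np.load("w1.npy");st=dict(tool_pos=a[:3],orientation=a[3:].reshape(3,3))
M=ext("wrist",st);im=cv2.imread("pics/w1.png")[:,:,::-1].copy();hsv=cv2.cvtColor(im,cv2.COLOR_RGB2HSV)
g=cv2.cvtColor(im,cv2.COLOR_RGB2GRAY)
m=np.zeros_like(g);m[288:330,295:340]=(g[288:330,295:340]<75)*255
c=max(cv2.findContours(m,cv2.RETR_EXTERNAL,cv2.CHAIN_APPROX_NONE)[0],key=cv2.contourArea).reshape(-1,2)
print("pad px",c.min(0),c.max(0));P=plane(M,c,0.086)[:,:2].astype(np.float32);print("pad",cv2.minAreaRect(P))
S=hsv[...,1].astype(int);L=[];R=[]
for r in list(range(36,90))+list(range(115,150))+list(range(205,224)):
    w=np.where(S[r,280:370]<60)[0]+280
    if len(w)>25: L.append((w[0]-.5,r));R.append((w[-1]+.5,r))
for n,Q in(("L",L),("R",R)):
    X=plane(M,Q,0.010)[:,:2]
    for _ in range(3):
        k=np.polyfit(X[:,1],X[:,0],1);e=abs(np.polyval(k,X[:,1])-X[:,0]);X=X[e<max(.0015,np.median(e)*2)]
    print(n,k,len(X))
G=cv2.GaussianBlur(g,(3,3),0).astype(int)
for a,b,f in((300,318,np.argmin),(330,350,np.argmax)):
    Q=[(a+f(np.diff(G[r])[a:b])+.5,r) for r in range(50,125)]
    X=plane(M,Q,0.016)[:,:2];k=np.polyfit(X[:,1],X[:,0],1);e=abs(np.polyval(k,X[:,1])-X[:,0]);X=X[e<.002]
    print("bed",np.polyfit(X[:,1],X[:,0],1),len(X))
print("corners z10",plane(M,[(289,27),(361,27),(350,228),(289,227)],.010)[:,:2].round(4).tolist())
print("bed ends",plane(M,[(324,32.5),(322,134)],.016)[:,:2].round(4).tolist())
E
python3 m1.py
```

```text
pad px [303 293] [330 320]
pad ((0.5155194997787476, -0.19630616903305054), (0.0298543069511652, 0.03625066205859184), 1.7584056854248047)
L [-0.02057296  0.47167413] 108
R [-0.02210677  0.55128129] 108
bed [-0.01687167  0.49434559] 75
bed [-0.02045     0.52826436] 75
corners z10 [[0.471, 0.0998], [0.5491, 0.1038], [0.5548, -0.1306], [0.4762, -0.1332]]
bed ends [[0.5093, 0.0947], [0.5126, -0.0129]]
```

```bash
python3 -m creep '{"rows": [[-0.7,-0.03,0,0,1],[-0.7,-0.03,0,0,1],[-0.7,-0.03,0,0,1],[-0.7,-0.03,0,0,1],[0,0,0.6,0,1],[0,0,0.6,0,1],[0,0,0.6,0,1],[0,0,0.6,0,1],[0,0,0,0,1],[0,0,0,0,1]]}' 30; python3 -m creep '{"rows": [[0,0,0.2,0,1],[0,0,0.2,0,1],[0,0,0.2,0,1],[0,0,0,0,1],[0,0,0,0,1]]}'
```

```text
clock: 4.05
tool_pos: [0.5155, -0.197, 0.1114]
orientation: [[-0.053, 0.999, -0.001], [0.999, 0.053, 0.001], [0.001, -0.001, -1.0]]
ft_force: [-1.1, 0.1, 0.1]
finger_gap: -0.0001
grasp_force: 0.0
clock: 4.55
tool_pos: [0.5159, -0.1982, 0.0818]
orientation: [[-0.051, 0.999, 0.001], [0.999, 0.051, 0.001], [0.001, 0.001, -1.0]]
ft_force: [-0.0, 2.6, 3.4]
finger_gap: 0.0003
grasp_force: 1.8
```

```bash
python3 -m creep '{"rows": [[0,0,0.2,0,1],[0,0,0.2,0,1],[0,0,0.2,0,1],[0,0,0.15,0,1],[0,0,0,0,1],[0,0,0,0,1]]}'; python3 -m creep '{"rows": [[0,0,0.04,0,1],[0,0,0.04,0,1],[0,0,0,0,1],[0,0,0,0,1]]}'
```

```text
clock: 5.15
tool_pos: [0.5171, -0.2008, 0.0464]
orientation: [[-0.052, 0.999, 0.003], [0.999, 0.052, -0.005], [-0.005, 0.003, -1.0]]
ft_force: [-1.5, -5.5, 9.0]
finger_gap: 0.0004
grasp_force: 4.9
clock: 5.55
tool_pos: [0.5172, -0.2007, 0.0427]
orientation: [[-0.052, 0.999, 0.003], [0.999, 0.052, -0.005], [-0.005, 0.003, -1.0]]
ft_force: [-2.4, -4.3, 10.1]
finger_gap: 0.0001
grasp_force: 5.2
```

```bash
python3 -m creep '{"rows": [[0,0,0.04,0,1],[0,0,0.02,0,1],[0,0,0,0,1],[0,0,0,0,1]]}'; python3 - <<'E'
from h import *
im=camera("wrist");cv2.imwrite("pics/wdown.png",im[:,:,::-1])
E
python3 -m creep '{"rows": [[0,0,-0.3,0,1],[0,0,-0.3,0,1],[0,0,-0.3,0,1],[0,0,-0.25,0,1],[0,0,0,0,1],[0,0,0,0,1],[0,0,0,0,1],[0,0,0,0,1]]}'
```

```text
clock: 5.95
tool_pos: [0.5174, -0.2008, 0.042]
orientation: [[-0.052, 0.999, 0.002], [0.999, 0.052, -0.004], [-0.005, 0.002, -1.0]]
ft_force: [-8.0, -0.8, 22.7]
finger_gap: 0.0
grasp_force: 11.8
clock: 6.8
tool_pos: [0.5147, -0.198, 0.0929]
orientation: [[-0.052, 0.999, -0.002], [0.999, 0.052, 0.001], [0.001, -0.002, -1.0]]
ft_force: [-0.7, -0.4, -0.2]
finger_gap: 0.0006
grasp_force: 0.0
```

Full stroke: it bottomed firmly, and the pad came free on the way up. Two more.

```bash
for i in 1; do :; done; python3 -m creep '{"rows": [[0,0,0.3,0,1],[0,0,0.3,0,1],[0,0,0.3,0,1],[0,0,0.15,0,1],[0,0,0.06,0,1],[0,0,0.02,0,1],[0,0,0,0,1],[0,0,0,0,1],[0,0,0,0,1]]}'; python3 -m creep '{"rows": [[0,0,-0.3,0,1],[0,0,-0.3,0,1],[0,0,-0.3,0,1],[0,0,-0.25,0,1],[0,0,0,0,1],[0,0,0,0,1],[0,0,0,0,1],[0,0,0,0,1]]}'; python3 -m creep '{"rows": [[0,0,0.3,0,1],[0,0,0.3,0,1],[0,0,0.3,0,1],[0,0,0.15,0,1],[0,0,0.08,0,1],[0,0,0.02,0,1],[0,0,0,0,1],[0,0,0,0,1],[0,0,0,0,1]]}'; python3 -m creep '{"rows": [[0,0,-0.3,0,1],[0,0,-0.3,0,1],[0,0,-0.3,0,1],[0,0,-0.3,0,1],[0,0,0,0,1],[0,0,0,0,1],[0,0,0,0,1],[0,0,-0.6,0,1],[0,0,-0.6,0,1],[0,0,-0.6,0,1],[0,0,-0.6,0,0],[0,0,0,0,0]]}'
```

```text
clock: 7.7
tool_pos: [0.5174, -0.2007, 0.0421]
orientation: [[-0.052, 0.999, 0.002], [0.999, 0.052, -0.004], [-0.004, 0.002, -1.0]]
ft_force: [-7.8, -0.5, 24.7]
finger_gap: -0.0003
grasp_force: 11.4
clock: 8.5
tool_pos: [0.5148, -0.198, 0.094]
orientation: [[-0.052, 0.999, -0.002], [0.999, 0.052, 0.001], [0.001, -0.002, -1.0]]
ft_force: [-0.5, 0.0, 0.1]
finger_gap: -0.0001
grasp_force: 0.0
clock: 9.4
tool_pos: [0.5173, -0.2006, 0.0421]
orientation: [[-0.052, 0.999, 0.002], [0.999, 0.052, -0.004], [-0.004, 0.002, -1.0]]
ft_force: [-8.3, -1.2, 25.5]
finger_gap: -0.0002
grasp_force: 12.0
clock: 10.6
tool_pos: [0.5175, -0.1995, 0.2222]
orientation: [[-0.052, 0.999, 0.006], [0.999, 0.052, -0.004], [-0.004, 0.006, -1.0]]
ft_force: [0.3, 0.1, 0.0]
finger_gap: 0.0281
grasp_force: 0.0
```

```bash
python3 -m creep '{"rows": [[0.8,-0.08,0,0,0],[0.8,-0.08,0,0,0],[0.8,-0.08,0,0,0],[0.8,-0.08,0,0,0],[0.8,-0.08,0,0,0],[0.8,-0.08,0,0,0],[0.8,-0.08,0,0,0],[0.8,-0.08,0,0,0],[0.8,-0.08,0,0,0],[0.8,-0.08,0,0,0],[0.8,-0.08,0,0,0],[0.8,-0.08,0,0,0],[0.8,-0.08,0,0,0],[0,0,0,1,0],[0,0,0,1,0],[0,0,0,0.43,0],[0,0,0,0,0]]}'; python3 - <<'E'
from h import *
st=sensors.state();im=camera("wrist");cv2.imwrite("pics/w2.png",im[:,:,::-1]);M=ext("wrist",st)
hsv=cv2.cvtColor(im,cv2.COLOR_RGB2HSV)
m=((hsv[...,2]<150)&(hsv[...,1]>110)).astype(np.uint8)
for c in cv2.findContours(m,cv2.RETR_EXTERNAL,cv2.CHAIN_APPROX_NONE)[0]:
    if 300<cv2.contourArea(c)<9000:
        P=plane(M,c.reshape(-1,2),.028)[:,:2].astype(np.float32);print(c.reshape(-1,2).mean(0).round(),cv2.contourArea(c),cv2.minAreaRect(P))
E
```

```text
clock: 12.3
tool_pos: [0.436, 0.318, 0.2155]
orientation: [[0.201, 0.98, -0.003], [0.98, -0.201, -0.002], [-0.002, -0.002, -1.0]]
ft_force: [-0.2, 0.4, 0.2]
finger_gap: 0.0853
grasp_force: 0.0
[144. 391.] 314.5 ((0.10714191198348999, 0.0583932101726532), (0.04444160684943199, 0.04998433217406273), 82.35675811767578)
[611. 361.] 507.5 ((0.8135176301002502, -0.04979012906551361), (0.03086259961128235, 0.18985575437545776), 28.30555534362793)
[532. 289.] 360.5 ((0.6731046438217163, 0.11973849684000015), (0.03323968127369881, 0.03158355876803398), 41.44154357910156)
[560. 268.] 360.0 ((0.7097878456115723, 0.14373347163200378), (0.034902580082416534, 0.02879142202436924), 43.17605972290039)
[601. 258.] 680.5 ((0.7700878381729126, 0.14352010190486908), (0.03377769887447357, 0.08718004077672958), 29.166397094726562)
[633. 242.] 667.5 ((0.8147100210189819, 0.1521352082490921), (0.029917046427726746, 0.1162276491522789), 21.782499313354492)
[291.  72.] 481.0 ((0.422855406999588, 0.43203672766685486), (0.02991032972931862, 0.031860195100307465), 55.43166732788086)
[249.  52.] 778.5 ((0.3912980258464813, 0.4622466564178467), (0.04300956800580025, 0.029136478900909424), 15.284832000732422)
```

View pics/w2.png

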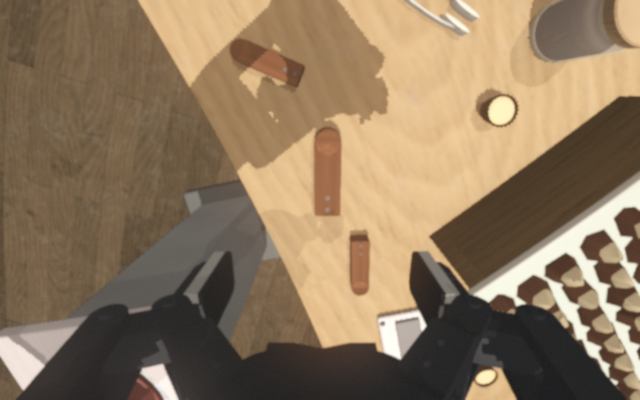

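The target runner spans (314–341, 127–215), with its holes and square end at the bottom, towards the jig.

```bash
cat > m2.py <<'E'
from h import *
st=sensors.state();M=ext("wrist",st)
im=cv2.imread("pics/w2.png");lab=cv2.cvtColor(im,cv2.COLOR_BGR2LAB).astype(int)
hsv=cv2.cvtColor(im,cv2.COLOR_BGR2HSV)
print(hsv[180,327],hsv[180,300],hsv[180,360],hsv[150,327],hsv[225,327])
m=np.zeros((400,640),np.uint8);m[118:226,300:356]=((hsv[...,0]<11)&(hsv[...,1]>90))[118:226,300:356]*255
c=max(cv2.findContours(m,cv2.RETR_EXTERNAL,cv2.CHAIN_APPROX_NONE)[0],key=cv2.contourArea).reshape(-1,2)
print(c.min(0),c.max(0))
P=plane(M,c,.028)[:,:2].astype(np.float32);r=cv2.minAreaRect(P);print(r)
T=np.array(st["orientation"])[:2,:2];d=np.array(r[0])-st["tool_pos"][:2];print("move units",T.T@d/.05,"z",(st["tool_pos"][2])/.05)
# long sides per row
Q=[(np.where(m[y])[0][[0,-1]].mean(),y) for y in range(145,208)]
X=plane(M,Q,.028)[:,:2];k=np.polyfit(X[:,1],X[:,0],1);print("axis yaw deg",90-np.degrees(np.arctan(k[0])), "x at y=.315",np.polyval(k,.315))
E
python3 m2.py
```

```text
[ 12 137 164] [ 17 101 223] [ 17  94 235] [ 12 135 177] [ 16 101 209]Traceback (most recent call last):
  File "m2.py", line 7, in <module>
    c=max(cv2.findContours(m,cv2.RETR_EXTERNAL,cv2.CHAIN_APPROX_NONE)[0],key=cv2.contourArea).reshape(-1,2)
      ~~~^^^^^^^^^^^^^^^^^^^^^^^^^^^^^^^^^^^^^^^^^^^^^^^^^^^^^^^^^^^^^^^^^^^^^^^^^^^^^^^^^^^^
ValueError: max() iterable argument is empty
```

```bash
sed -i 's/<11)/<15)/; s/>90))/>118))/' m2.py; python3 m2.py
```

```text
[ 12 137 164] [ 17 101 223] [ 17  94 235] [ 12 135 177] [ 16 101 209]
[314 127] [340 215]
((0.44294315576553345, 0.32173359394073486), (0.09963645040988922, 0.028891857713460922), 78.12169647216797)
move units [0.10109354 0.11810003] z 4.316883726052761
axis yaw deg 78.1947796154293 x at y=.315 0.44178600732639817
```

```bash
python3 -m creep '{"rows": [[0.1,0.12,0.6,0,0],[0,0,0.6,0,0],[0,0,0.6,0,0],[0,0,0.6,0,0],[0,0,0.6,0,0],[0,0,0.6,0,0],[0,0,0.4,0,0],[0,0,0.14,0,0],[0,0,0,0,0.2],[0,0,0,0,0.4],[0,0,0,0,0.6],[0,0,0,0,0.8],[0,0,0,0,1],[0,0,0,0,1],[0,0,0,0,1],[0,0,0,0,1]]}' 60
```

```text
clock: 13.95
tool_pos: [0.445, 0.3228, 0.0126]
orientation: [[0.201, 0.98, 0.003], [0.98, -0.201, 0.001], [0.002, 0.002, -1.0]]
ft_force: [-0.6, -0.6, 5.3]
finger_gap: 0.0287
grasp_force: 60.9
```

```bash
python3 -m creep '{"rows": [[0,0,-0.3,0,1],[0,0,-0.5,0,1],[0,0,-0.6,0,1],[0,0,-0.6,0,1],[0,0,0,-0.8,1],[0,0,0,-0.8,1],[0,0,0,-0.53,1],[0,0,0,0,1]]}'; python3 -m creep '{"rows": [[-0.4,0,0,0,1],[-0.7,0,0,0,1],[-0.7,0,0,0,1],[-0.7,0,0,0,1],[-0.7,0,0,0,1],[-0.7,0.2,0,0,1],[-0.7,0.3,0,0,1],[-0.7,0.4,0,0,1],[-0.43,0.3,0,0,1],[0,0,0,0,1],[0,0,0,0,1]]}'; python3 - <<'E'
from h import *
st=sensors.state();im=camera("wrist");cv2.imwrite("pics/w3.png",im[:,:,::-1]);np.save("w3.npy",np.r_[st["tool_pos"],np.array(st["orientation"]).ravel()])
E
```

```text
clock: 14.75
tool_pos: [0.4434, 0.3219, 0.1113]
orientation: [[-0.02, 1.0, -0.0], [1.0, 0.02, -0.0], [-0.0, -0.0, -1.0]]
ft_force: [1.1, 0.5, -0.4]
finger_gap: 0.029
grasp_force: 60.1
clock: 15.85
tool_pos: [0.5092, 0.0366, 0.1108]
orientation: [[-0.018, 1.0, -0.001], [1.0, 0.018, 0.0], [0.0, -0.001, -1.0]]
ft_force: [-0.1, 0.9, -1.6]
finger_gap: 0.0286
grasp_force: 60.1
```

View pics/w3.png

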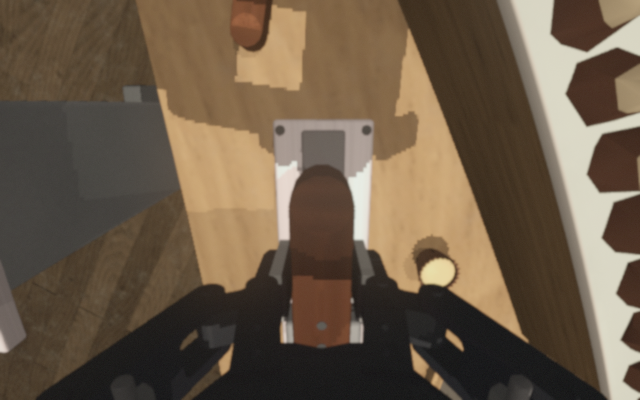

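The runner is held straight. Its round end is at (322,165) and its sides are at columns 289–355. The base edges are at columns 275 and 373, with the bed at columns 302–345. I'll measure the offsets.

```bash
cat > m3.py <<'E'
from h import *
a=np.load("w3.npy");st=dict(tool_pos=a[:3],orientation=a[3:].reshape(3,3));M=ext("wrist",st)
im=cv2.imread("pics/w3.png");hsv=cv2.cvtColor(im,cv2.COLOR_BGR2HSV);g=cv2.cvtColor(im,cv2.COLOR_BGR2GRAY)
G=cv2.GaussianBlur(g,(3,3),0).astype(int)
zt=a[2]-.0126+.028
L=[];R=[]
for r in range(196,238):
    d=np.diff(G[r]);L.append((280+np.argmin(d[280:300])+.5,r));R.append((345+np.argmax(d[345:365])+.5,r))
xl=plane(M,L,zt);xr=plane(M,R,zt);mid=(xl+xr)/2
k=np.polyfit(mid[:,1],mid[:,0],1);print("runner w",np.median(xr[:,0]-xl[:,0]),"mid",k,"x at tcp y",np.polyval(k,a[1]),"deg",np.degrees(k[0]))
print("px edges",np.median(np.array(L)[:,0]),np.median(np.array(R)[:,0]))
d=np.diff(G[150:180,322]);r0=150+np.argmin(d)+.5;e=plane(M,[(322,r0)],zt)[0];print("round end row",r0,e,"centre y",e[1]-.05,"tcp",a[:3])
B=[];C=[]
for r in range(133,160):
    d=np.diff(G[r]);B.append((293+np.argmin(d[293:310])+.5,r));C.append((338+np.argmax(d[338:352])+.5,r))
xl=plane(M,B,.016);xr=plane(M,C,.016);print("bed",np.median(xl,0),np.median(xr,0))
b=[];c=[]
for r in range(128,230):
    w=np.where(hsv[r,262:288,1]<60)[0]; v=np.where(hsv[r,358:385,1]<60)[0]
    if len(w):b.append((262+w[0]-.5,r))
    if len(v):c.append((358+v[-1]+.5,r))
for n,q in(("L",b),("R",c)):
    X=plane(M,q,.01);k=np.polyfit(X[:,1],X[:,0],1);print("base",n,len(q),k,np.median(X,0))
print("ends: base top edge",plane(M,[(324,120.5)],.01),"bed",plane(M,[(324,130)],.016))
E
python3 m3.py
```

```text
runner w 0.028844860823831836 mid [-0.03060623  0.51069439] x at tcp y 0.5095745292883135 deg -1.7536078161993225
px edges 289.5 353.5
round end row 164.5 [0.50858831 0.08866145 0.12621563] centre y 0.0386614470867543 tcp [0.50924409 0.03658927 0.11081563]
bed [0.49228507 0.0827442  0.016     ] [0.52652927 0.08338346 0.016     ]
base L 102 [-0.01519172  0.47179497] [0.47092362 0.05503862 0.01      ]
base R 102 [-0.02277103  0.5510916 ] [0.54988251 0.05651426 0.01      ]
ends: base top edge [[0.51022602 0.10217108 0.01      ]] bed [[0.51031511 0.09530204 0.016     ]]
```

```bash
python3 -m creep '{"rows": [[0,0.02,0.4,0,1],[0,0,0.4,0,1],[0,0,0.4,0,1],[0,0,0.2,0,1],[0,0,0.1,0,1],[0,0,0,0,1],[0,0,0,0,1]]}'; python3 - <<'E'
from h import *
st=sensors.state();im=camera("wrist");cv2.imwrite("pics/w4.png",im[:,:,::-1]);np.save("w4.npy",np.r_[st["tool_pos"],np.array(st["orientation"]).ravel()])
print(st["tool_pos"],st["ft_force"])
E
```

```text
clock: 16.6
tool_pos: [0.5111, 0.037, 0.0368]
orientation: [[-0.021, 1.0, 0.002], [1.0, 0.021, -0.0], [-0.0, 0.002, -1.0]]
ft_force: [0.8, -0.5, -0.8]
finger_gap: 0.0284
grasp_force: 60.1
[0.51113892 0.0370432  0.03678824] [ 0.78982076 -0.52911989 -0.84864866]
```

View pics/w4.png

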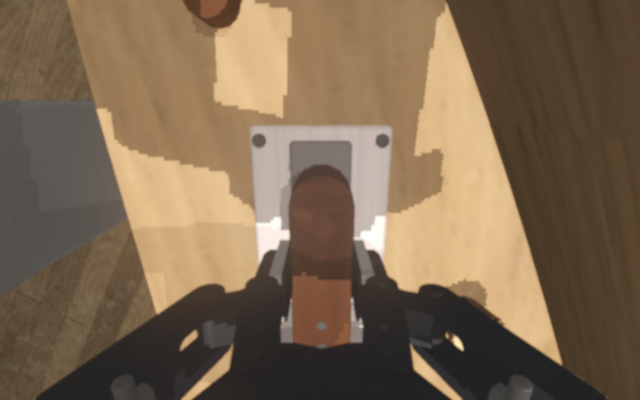

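The runner (290–354) sits in line with the bed (290–352) and the base (251–392). I'll lower it to contact.

```bash
python3 -m creep '{"rows": [[0,0,0.08,0,1],[0,0,0.04,0,1],[0,0,0,0,1],[0,0,0,0,1]]}'; python3 -m creep '{"rows": [[0,0,0.03,0,1],[0,0,0,0,1],[0,0,0,0,1]]}';python3 -m creep '{"rows": [[0,0,0.02,0,1],[0,0,0,0,1],[0,0,0,0,1]]}'
```

```text
clock: 17.05
tool_pos: [0.5104, 0.0368, 0.0298]
orientation: [[-0.02, 1.0, -0.0], [1.0, 0.02, 0.0], [0.0, -0.0, -1.0]]
ft_force: [0.3, 0.8, -0.6]
finger_gap: 0.0283
grasp_force: 60.1
clock: 17.35
tool_pos: [0.5108, 0.0368, 0.0286]
orientation: [[-0.02, 1.0, 0.001], [1.0, 0.02, -0.0], [-0.0, 0.001, -1.0]]
ft_force: [-0.3, -1.4, 1.0]
finger_gap: 0.0288
grasp_force: 60.2
clock: 17.65
tool_pos: [0.5108, 0.0368, 0.0286]
orientation: [[-0.02, 1.0, -0.0], [1.0, 0.02, -0.0], [-0.0, -0.0, -1.0]]
ft_force: [-4.0, -0.7, 6.9]
finger_gap: 0.0286
grasp_force: 61.0
```

```bash
python3 -m creep '{"rows": [[0,0,-0.015,0,1],[0,0,0,0,1]]}'; python3 -m creep '{"rows": [[-0.04,0,0,0,1],[-0.04,0,0,0,1],[-0.04,0,0,0,1],[-0.04,0,0,0,1],[0,0,0,0,1],[0,0,0,0,1]]}';python3 -m creep '{"rows": [[-0.04,0,0,0,1],[-0.04,0,0,0,1],[0,0,0,0,1],[0,0,0,0,1]]}';python3 -m creep '{"rows": [[-0.04,0,0,0,1],[-0.04,0,0,0,1],[0,0,0,0,1],[0,0,0,0,1]]}'
```

```text
clock: 17.85
tool_pos: [0.5108, 0.0368, 0.0286]
orientation: [[-0.02, 1.0, 0.001], [1.0, 0.02, -0.0], [-0.0, 0.001, -1.0]]
ft_force: [-1.5, -0.3, 4.8]
finger_gap: 0.0285
grasp_force: 60.7
clock: 18.45
tool_pos: [0.5112, 0.029, 0.0286]
orientation: [[-0.02, 1.0, 0.001], [1.0, 0.02, 0.001], [0.001, 0.001, -1.0]]
ft_force: [-0.3, 3.9, 5.1]
finger_gap: 0.0282
grasp_force: 60.7
clock: 18.85
tool_pos: [0.5113, 0.0257, 0.0286]
orientation: [[-0.02, 1.0, 0.001], [1.0, 0.02, 0.002], [0.002, 0.001, -1.0]]
ft_force: [-0.6, 5.7, 5.4]
finger_gap: 0.0284
grasp_force: 60.8
clock: 19.25
tool_pos: [0.5113, 0.0225, 0.0285]
orientation: [[-0.02, 1.0, 0.001], [1.0, 0.02, 0.004], [0.004, 0.001, -1.0]]
ft_force: [0.8, 9.3, 5.1]
finger_gap: 0.0286
grasp_force: 60.8
```

```bash
python3 -m creep '{"rows": [[-0.04,0,-0.02,0,1],[0,0,0,0,1],[0,0,0,0,1]]}'; python3 -m creep '{"rows": [[-0.04,0,0,0,1],[0,0,0,0,1],[0,0,0,0,1]]}'; python3 - <<'E'
from h import *
f=[]
for i in range(3):
    st=sensors.state();f.append(np.r_[st["ft_force"],st["tool_pos"]]);im=camera(("scene","top","wrist")[i]);cv2.imwrite(f"pics/p{i}.png",im[:,:,::-1])
print(np.round(f,4))
a=cv2.imread("pics/p0.png")[150:350,200:420];b=cv2.imread("pics/p1.png")[170:230,260:400]
w=cv2.imread("pics/p2.png")
A=cv2.resize(a,(440,400));B=cv2.resize(b,(700,300))
C=np.zeros((600,760,3),np.uint8);C[:300,:700]=B;C[300:600,:330]=cv2.resize(a,(330,300));C[300:567,330:757]=cv2.resize(w,(427,267));cv2.imwrite("pics/c5.png",C)
E
```

```text
clock: 19.55
tool_pos: [0.5113, 0.0207, 0.0287]
orientation: [[-0.02, 1.0, 0.002], [1.0, 0.02, 0.004], [0.004, 0.002, -1.0]]
ft_force: [3.9, 10.5, -0.1]
finger_gap: 0.0284
grasp_force: 60.1
clock: 19.85
tool_pos: [0.5113, 0.0191, 0.0287]
orientation: [[-0.02, 1.0, 0.002], [1.0, 0.02, 0.005], [0.005, 0.002, -1.0]]
ft_force: [3.2, 11.2, -0.3]
finger_gap: 0.0287
grasp_force: 60.1
[[ 3.1798 11.1617 -0.2906  0.5113  0.0191  0.0287]
 [ 3.1877 11.0744  0.5232  0.5113  0.0191  0.0287]
 [ 3.3223 10.8788 -0.1966  0.5113  0.0191  0.0287]]
```

View pics/c5.png

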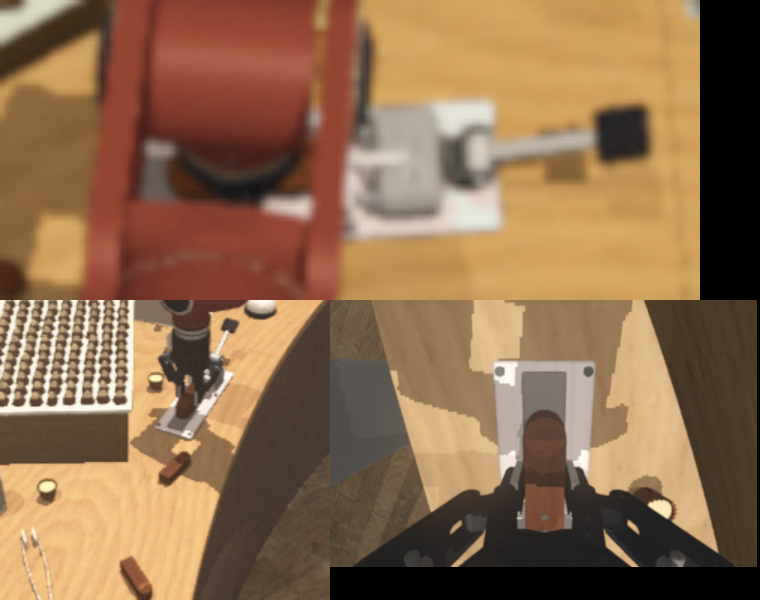

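The composite shows the runner against the stop. The pointer tip is at about (408,157), and the block runs from about 372 to 441, so the pointer is near the middle. I'll settle it gently down, add about 1 mm and check the numbers.

```bash
python3 -m creep '{"rows": [[-0.02,0,0.015,0,1],[0,0,0,0,1],[0,0,0,0,1],[0,0,0,0,1]]}'; python3 - <<'E'
from h import *
f=[];I=[]
for i in range(6):
    st=sensors.state();f.append(np.r_[st["ft_force"],st["ft_torque"],st["tool_pos"]]);I.append(camera("top").astype(float))
print(np.round(np.mean(f,0),4))
im=np.mean(I,0).astype(np.uint8);M=ext("top")
c=im[185:222,322:368,::-1];cv2.imwrite("pics/c6.png",cv2.resize(c,None,fx=16,fy=16,interpolation=cv2.INTER_CUBIC))
# where predicted points fall in the crop
u=np.array([.0205,-1]);o=np.array([.5119,-.0218])
for n,y,z in(("block36",36,.046),("block74",74,.046),("ridge52",52,.048),("tip56",56,.05),("ridge60",60,.048)):
    p=o+u*y/1000;q=proj(M,[[*p,z]])[0];print(n,q.round(2),((q-[322,185]+.5)*16).round())
E
```

```text
clock: 20.4
tool_pos: [0.5114, 0.0185, 0.0286]
orientation: [[-0.02, 1.0, 0.001], [1.0, 0.02, 0.006], [0.006, 0.002, -1.0]]
ft_force: [0.6, 12.7, 4.0]
finger_gap: 0.0287
grasp_force: 60.7
[ 1.481  12.7488  4.338   2.0101 -0.2364  0.0422  0.5114  0.0185  0.0286]
block36 [334.05 201.29] [201. 269.]
block74 [346.93 200.55] [407. 257.]
ridge52 [339.51 200.85] [288. 262.]
tip56 [340.9  200.65] [310. 258.]
ridge60 [342.22 200.7 ] [332. 259.]
```

View pics/c6.png

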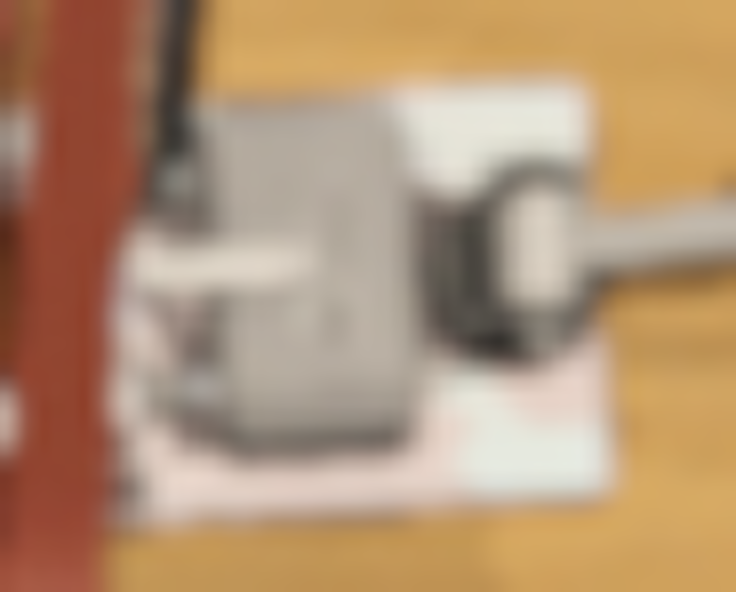

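The crop shows the pointer tip at about x = 312. The ridges are predicted at 288 and 332 and the midpoint at 310, so it stands midway. The steady push is 12.7 N, including a little bed friction, so I'm handing in.

```bash
python3 -c "
from workcell import workorder
print(workorder.sign_off())"
```

```text
the job is handed in; nothing more can be done
None
```

I gave the pump lever three full strokes, then handed the job in at about 21 s with the runner flat on the bed and held square against the stop at about 12 N, pointer midway between the ridges as near as the camera shows; the bell, card stand and cup were not touched.

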